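# Gauge the gap of a spring brake

## Robot

A 6-joint arm with a two-finger parallel gripper is mounted at the origin on a cart in front of the work surface, level with it; the furniture and walls round the work are solid. World frame = base frame: x ahead of the robot, y to its left, z up, the work surface at z = 0. Lengths are in m, angles in rad, forces in N, time in s.
With the tool pointing down it reaches from about 0.35 to 0.775 m from the base axis. Payload 7.3 kg.
Tool frame: the origin (TCP) lies at the very end of the fingers, on their centre line; the grasp point (between the pads) lies 19 mm behind it (robot.tcp_to_grasp is the distance from the TCP to the grasp point, in m); x points along the fingers, y is the direction in which the jaws open and shut, and the axes are right-handed (so a half turn about x gives the same grasp; the last joint's range is limited). The gripper opens to 92 mm and grips with 3 to 60 N. Pads are 19 mm wide; open, the fingers measure 130 mm over their backs; the gripper's body (75 mm by 190 mm) begins 47 mm behind the grasp point.
Start: joints at [1.091, 0.342, 1.524, -0, 1.275, -0.146], TCP at [0.172, 0.496, 0.227] pointing down, gripper open.
Joint ranges: [-2.53, 2.53], [-0.77, 2.02], [0.04, 2.7], [-1, 4.14], [0.28, 2.66], [-3.11, 3.11]. Speed limits (rad/s): [2.57, 2.57, 3.14, 3.14, 3.14, 3.14].

## Interface

Orientations are given as [roll, pitch, yaw] about the fixed x, y, z axes, in that order (R = Rz(yaw) Ry(pitch) Rx(roll)).
In Python, from cell import robot gives the robot as it stands.
- The arm moves only by the tool move_arm, never from a script. Its argument "increments" is a list of rows, each a list of 4 numbers: the shift along the tool's x, y, z normalised to -1 to 1, where 1 is 40 cm, then the turn about the tool's x normalised to -1 to 1, where 1 is 60 degrees. In form: [[dx, dy, dz, twist], ...]. A call has 1 to 5 rows; each row is the pose to reach, as a shift and turn from the pose commanded when the call began, along the tool's axes at that moment; what a row does not reach only later rows make up. A row lasts 1/8 s, in which the tool goes at most 62.5 mm and 10.7 degrees, less where a joint would pass 70% of its speed; a pose out of reach is approached as far as the arm can. A call with a number of a shift or a turn outside -1 to 1 is refused whole. A call with a gripper value outside its range is refused whole. "gripper" is the closure, from 0 (fully open) to 1 (shut), set as the call begins (left out, the last holds). The fingers move at their own pace and stop on an object; "squeeze" is the grip in N (left out, the last holds). Time passes only in rows, so rows that repeat a pose let the fingers close. It gives the time, the measured TCP pose, the force and the opening at its end, in the units of the state.
- robot.observe(): the state, without advancing time (a new reading comes with each control period).
- robot.read_camera(name): name is "scene" or "top" or "wrist"; returns the picture (420x560x3 uint8, red, green, blue); there is no depth.
- robot.camera_params(name): a dict with "fx", "fy", "cx", "cy" (pixels), "k1" (the pictures are not rectified: a ray, as slopes to the right and down, at radius r is drawn at 1 + k1 r^2 times it, then the intrinsics apply), "R" (3x3) and "t" (3): a world point X has camera coordinates R X + t; the wrist camera has in their place "tool_from_camera" (4x4, takes a point from camera to tool coordinates, whose origin is the TCP and whose axes are the tool frame's). Camera axes: x right, y down, z forward; pixel columns grow to the right and rows downward; lengths in m; the calibration is good to about 2 mm. A picture is of the moment at which its call begins: read the wrist's pose just before it. camera_params takes no time and is no camera call.
- robot.hand_in(): hands the job in, once; it reports no verdict.
The state is a dict: "time": time; "qpos": joint angles; "qvel": joint speeds; "joint_efforts": joint torques, N m; "tool_pos": TCP position; "tool_rot": TCP orientation; "contact_force": force on the tool from outside, world axes, zero at the start; "torque": the same for the moment, N m; "opening": finger opening in m.
Only numpy, scipy, OpenCV 4.12 (cv2) and the standard library are available. Lean on these libraries where they do the work, as an engineer would, in place of code of your own. Each camera call takes 0.05 s, during which the arm holds its last target.

## Task

Check the gap of the small spring brake on the bench: first push its plunger fully down and let it come right back up, so that the plates seat. Then lift the steel taper gauge by its black grip out of the wooden holder and slide its blade straight down into the gap between the two upright plates until it drags snugly on both, without forcing them apart. The job ends with the gauge still held by the grip at that depth, not let go; leave the other things on the bench alone.

Things in the scene. Friction and masses are not known exactly. Their poses are not given: they have to be found in the camera images.
- brake: Spring brake, fixed to the bench: grey base 120 mm (x) by 140 mm (y, from -52 to +88 mm), 10 mm thick. Origin on the bench under the middle between two upright steel plates; x runs across the gap from the sprung to the set plate, z up. The plunger stands beside the plates at y = +60 mm. The gap is open down to the base. The plates and plunger float together along x, 5 mm either way, at about 1 N, so they centre on a blade.
- plunger_top (a point): Middle of the top of the plunger's round black cap, 24 mm across, 82 mm above the bench when up. It moves straight down 12 mm.
- plunger (a joint): Plunger stroke in m: 0 up, 0.012 fully down on its stop. Its spring pushes back with about 2.5 N at first and 5 N at the bottom, and raises it when let go. It is geared to the sprung plate, which moves back 5 mm over the full stroke (and the plunger dips a little when a blade spreads the plates).
- sprung_plate (a joint): How far the sprung plate is pushed back from its rest, in m: 0 at rest, at most about 0.005. Its spring presses with about 6 N at 0 and 1 N more for each mm; pushing the blade on then takes some 5 to 10 N.
- sprung_edge (a point): Middle (along y) of the sprung plate's inner edge at the throat of the gap, 78 mm above the bench; a blade enters half-way between here and set_edge. Both plates are 52 mm long (brake y), 8 mm thick, their inner faces parallel and upright from 14 to 78 mm above the bench; above that, lips flare outward at 45 degrees up to 87 mm.
- set_edge (a point): Middle (along y) of the set plate's inner edge at the throat, 78 mm above the bench. An adjusting screw locks the set plate; the gap from sprung_edge to here is 5.5 to 8.5 mm at rest, different each time.
- sprung_face: The sprung plate (steel, -x side of the gap), backed by coil springs. To aim use sprung_edge instead.
- set_plate: The set plate (steel, +x side of the gap). To aim use set_edge instead.
- gauge_grip (a point): Centre of the black upright grip of the taper gauge, which hangs loose in the holder, blade down. Grip 22 mm (x) by 30 mm (y) by 50 mm tall; this point is 25 mm below its top and 114 mm above the bench in the holder. Below it are a steel collar 30x40 mm (25 to 29 mm below this point) and the blade. Mass about 0.12 kg.
- gauge_tip (a point): Middle of the tip of the gauge's steel blade, 104 mm below gauge_grip. The blade is 75 mm long from tip to collar and 16 mm wide (y). Its thickness (x) grows evenly from 2.5 mm at the tip to 13.75 mm at the collar, 0.15 mm for each mm of length.
- gauge: The taper gauge; origin at the tip, x across the blade's thickness, y across its width, z up to the grip. Turned half round it is the same.
- holder: Wooden holder block, 75 mm (x) by 85 mm (y) by 85 mm tall, fixed to the bench; origin under its middle, axes as the gauge's. The blade hangs in an upright slot of 19x21 mm in its middle, the collar rests on its top; the gauge clears it when lifted 75 mm straight up.
- tape_measure: Bystander, to be left alone: yellow tape measure, 43x79x66 mm
- spanner_13: Bystander, to be left alone: steel combination spanner, 210 mm long, lying flat
- cutters_blue: Bystander, to be left alone: pliers with blue handles, 169 mm long, lying flat near the back right of the bench
- bolt_m10: Bystander, to be left alone: steel bolt standing on its head, 17x19x37 mm
- offcut_1: Bystander, to be left alone: pine offcut, 45x120x45 mm
- jar_1: Bystander, to be left alone: clear jar with a metal lid, 56 mm across, 90 mm tall
Not all that is in view belongs to the job. There is more than one size of the brake; the job needs the smaller.

How it is judged:
On the way, in this order (a step that is already met when the one before it is completed fails the run):
1. the plunger is pushed fully down (at least 10.5 of its 12 mm) (value of joint plunger above 0.0105 m), for 0.1 s.
2. the plunger has come right back up (within 1.5 mm) with nothing in the gap (value of joint plunger below 0.0015 m and contact force between gauge and sprung_face below 0.2 N), for 0.2 s.
3. the held gauge drags snugly on both plates (contact force between gauge and sprung_face above 2 N and contact force between gauge and set_plate above 2 N and value of joint sprung_plate below 0.003 m and z of gauge_tip in the frame of brake between 0.0125 and 0.066 m and angle between gauge's own z axis and vertical below 0.15 rad and angle between the x axis of gauge and the x axis of brake, either way round below 0.15 rad and contact force between gauge and the fingers above 3 N and linear speed of gauge below 0.01 m/s), for 0.3 s.
At the end, for the whole second after the job is handed in: The gauge is held still in the fingers, upright within 0.15 rad and square to the plates within 0.15 rad, its tip at least 12 mm below the throat and at least 2.5 mm clear of the base; the blade presses on both plates with more than 2 N, and the sprung plate is pushed back by less than 3 mm (all of step 3); the arm keeps its last pose, push and grip.
It fails at once if the gauge forces the plates apart (sprung plate pushed back more than 4 mm by the blade) (contact force between gauge and sprung_face above 1 N and value of joint sprung_plate above 0.004 m).
It fails at once if a bystander is moved more than 30 mm (distance of any of tape_measure, spanner_13, cutters_blue, bolt_m10, offcut_1, jar_1 from where it was at the start of the episode above 0.03 m).
It also fails if it takes over 67 s, if anything falls off the work surface, if the arm or the gripper's body presses on something with over 40 N, if the wrist force passes 120 N, or if a joint passes its speed limit or range.

## Working session

There is one attempt and no reset: what is moved stays moved. The work goes in short steps, Python scripts to look and compute and a tool call to move; the robot and the scene stay as the last step left them, time stands still between calls to the robot, and variables do not carry over. Pictures are saved under pics/ and viewed, and the job is handed in when it is done.

Besides the shell and the picture viewer there is one more tool, called after "Call:" by a JSON object that holds its "name" and its "arguments", one argument or row to a line. move_arm: Moves the arm, as the interface text tells. Its arguments: {"type":"object","properties":{"increments":{"type":"array","items":{"type":"array","items":{"type":"number"}}},"gripper":{"type":"number"},"squeeze":{"type":"number"}},"required":["increments"]}

```bash
ls; mkdir -p pics
python3 - <<'E'
from cell import robot
import cv2,numpy as np
print(robot.observe())
for n in ["scene","top","wrist"]:
    p=robot.camera_params(n); print(n,p)
    im=robot.read_camera(n); np.save(f"pics/{n}0.npy",im); cv2.imwrite(f"pics/{n}0.png",im[:,:,::-1])
E
```

```text
pics
{'time': 0.0, 'qpos': array([ 1.09102149e+00,  3.42723866e-01,  1.52500216e+00, -3.05946215e-05,
        1.27539282e+00, -1.45964740e-01]), 'qvel': array([ 0.00025881, -0.00079614,  0.00233823,  0.00135957, -0.00171623,
       -0.00204333]), 'joint_efforts': array([ 1.58747025e-03, -4.31255114e+01, -2.44218117e+01,  7.18911644e-02,
        5.61749493e-02, -1.27872236e-04]), 'tool_pos': array([0.17179742, 0.49567196, 0.22604955]), 'tool_rot': array([-1.69759416,  1.56926986, -2.03139532]), 'contact_force': array([-0.04916703,  0.55885867, -0.22917777]), 'torque': array([-0.02023842, -0.02431371, -0.00581038]), 'opening': 0.09175941665991785}
scene {'fx': 392.35651199724145, 'fy': 392.35651199724145, 'cx': 277.96608222637417, 'cy': 208.51669589298712, 'k1': -0.020541234798101778, 'R': array([[ 0.90786791, -0.41909103,  0.01177119],
       [-0.17637994, -0.40725779, -0.89612009],
       [ 0.3803498 ,  0.81148247, -0.44365553]]), 't': array([-0.33680719,  0.30244029,  0.50687612])}
top {'fx': 506.0622425831981, 'fy': 506.0622425831981, 'cx': 284.14248248149386, 'cy': 216.95308619642557, 'k1': -0.12341904372313989, 'R': array([[ 0.02540536, -0.99939063,  0.023936  ],
       [-0.98463271, -0.02915418, -0.17218726],
       [ 0.17278017, -0.01919369, -0.98477338]]), 't': array([0.23493104, 0.52005032, 1.40901803])}
wrist {'fx': 315.8776112499303, 'fy': 315.8776112499303, 'cx': 284.3302066490607, 'cy': 214.3455214492745, 'k1': -0.02838547987857747, 'tool_from_camera': array([[ 3.79877755e-04, -2.51211956e-01,  9.67932027e-01,
        -1.58093075e-01],
       [ 9.99999892e-01, -1.62048886e-04, -4.34520524e-04,
         2.84188293e-04],
       [ 2.66009058e-04,  9.67932088e-01,  2.51211867e-01,
        -6.73244970e-02],
       [ 0.00000000e+00,  0.00000000e+00,  0.00000000e+00,
         1.00000000e+00]])}
```

View pics/scene0.png

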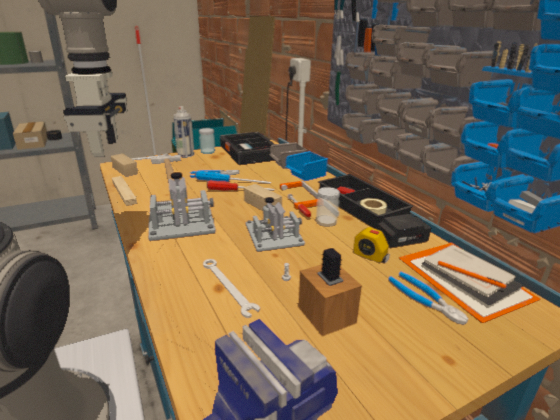

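View pics/top0.png

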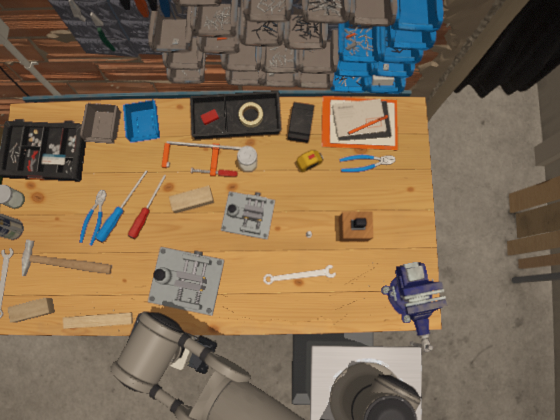

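View pics/wrist0.png

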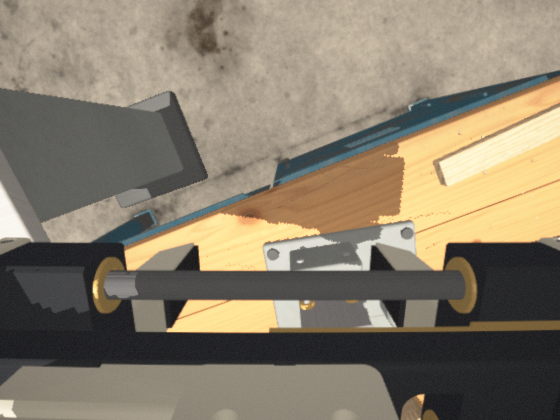

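Top view: the smaller brake is at about (248,214), the larger one at (187,281), the holder with gauge at (356,225). I'll zoom in on them.

```bash
cat > h.py <<'E'
import numpy as np,cv2
from cell import robot
from scipy.spatial.transform import Rotation as Rn
def ray(name,uv,st=None):
    p=robot.camera_params(name)
    uv=np.atleast_2d(np.asarray(uv,float))
    d=np.c_[(uv[:,0]-p['cx'])/p['fx'],(uv[:,1]-p['cy'])/p['fy']]
    s=d.copy()
    for _ in range(30): s=d/(1+p['k1']*(s**2).sum(1,keepdims=True))
    v=np.c_[s,np.ones(len(s))]
    if name=='wrist':
        st=st or robot.observe()
        T=p['tool_from_camera'];Rt=Rn.from_euler('xyz',st['tool_rot']).as_matrix()
        R=Rt@T[:3,:3]; o=Rt@T[:3,3]+np.asarray(st['tool_pos'])
        return o,v@R.T
    R=p['R'];return -R.T@p['t'],v@R
def onz(name,uv,z,st=None):
    o,d=ray(name,uv,st);return o+d*((z-o[2])/d[:,2])[:,None]
def proj(name,X,st=None):
    p=robot.camera_params(name);X=np.atleast_2d(X)
    if name=='wrist':
        st=st or robot.observe()
        T=p['tool_from_camera'];Rt=Rn.from_euler('xyz',st['tool_rot']).as_matrix()
        R=Rt@T[:3,:3]; o=Rt@T[:3,3]+np.asarray(st['tool_pos']); c=(X-o)@R
    else: c=X@p['R'].T+p['t']
    s=c[:,:2]/c[:,2:];s=s*(1+p['k1']*(s**2).sum(1,keepdims=True))
    return s*[p['fx'],p['fy']]+[p['cx'],p['cy']]
E
python3 - <<'E'
import numpy as np,cv2
a=np.load('pics/top0.npy')[180:250,210:390][:,:,::-1]
cv2.imwrite('pics/topz.png',cv2.resize(a,None,fx=4.4,fy=4.4,interpolation=cv2.INTER_CUBIC))
a=np.load('pics/scene0.npy')[180:340,230:390][:,:,::-1]
cv2.imwrite('pics/scenez.png',cv2.resize(a,None,fx=3.75,fy=3.75,interpolation=cv2.INTER_CUBIC))
from h import *
print(onz('top',[[248,214],[356,225]],0.0)); print(onz('top',[[240,210]],0.082),onz('top',[358,223],0.139))
E
```

```text
[[0.52650356 0.35523194 0.        ]
 [0.50292587 0.03487539 0.        ]]
[[0.52247767 0.37362405 0.082     ]] [[0.48582129 0.05233848 0.139     ]]
```

View pics/topz.png

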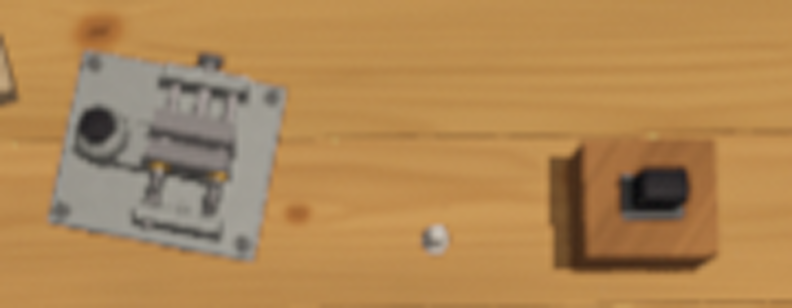

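View pics/scenez.png

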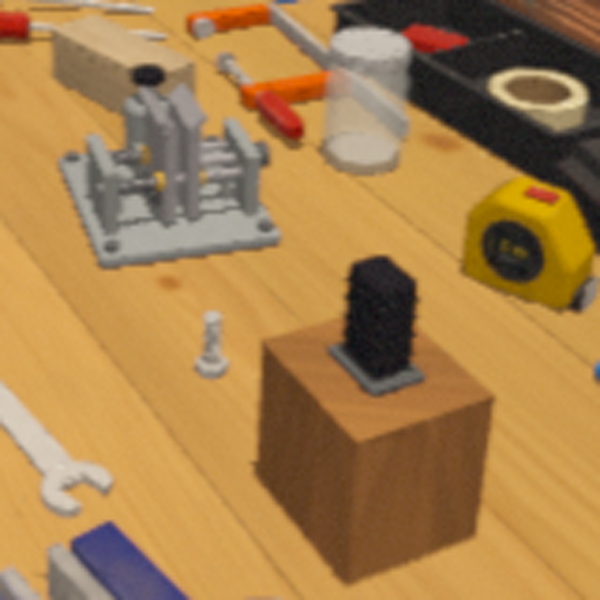

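Zoomed: the small brake's base corners show clearly, with the plunger cap at zoom (98,127) and its screw on the far side, so brake x points away from the robot. The black grip is at zoom (660,188).

Run:
```python
from h import *
z=lambda L:np.array(L)/4.4+[210-.4,180-.4]
c=onz('top',z([[87,50],[287,91],[252,262],[49,225]]),0.01); print(c)
m=c.mean(0); e=(c[0]-c[1]+c[3]-c[2])/2; print(np.linalg.norm(e),np.linalg.norm(c[0]-c[3]),np.linalg.norm(c[1]-c[2]))
yaw=np.arctan2(-e[0],e[1]);f=(c[0]-c[3]+c[1]-c[2])/2;print('yaw',yaw,np.arctan2(f[1],f[0]))
Y=np.array([-np.sin(yaw),np.cos(yaw)]);o=m[:2]-0.018*Y;print('org',o,'plunger',o+.06*Y)
print('cap',onz('top',z([98,127]),.082))
# gray plates blob etc
im=np.load('pics/top0.npy').astype(int);
h=np.array([[581,143],[718,135],[716,253],[584,262]]);print('holder',onz('top',z(h),.085),onz('top',z(h),.085).mean(0))
s=im[205:240,335:380];mk=(s.max(2)<45).astype(np.uint8);ys,xs=np.nonzero(mk);print(len(xs),xs.min()+335,xs.max()+335,ys.min()+205,ys.max()+205)
im2=np.load('pics/scene0.npy').astype(int)
zs=lambda L:np.array(L)/3.75+[230-.4,180-.4]
# grip top in scene: corners
def tri(a,b):
    o1,d1=ray('scene',a);o2,d2=ray('top',b);d1=d1[0];d2=d2[0]
    A=np.c_[d1,-d2];t=np.linalg.lstsq(A,o2-o1,rcond=None)[0];p,q=o1+t[0]*d1,o2+t[1]*d2
    return (p+q)/2,np.linalg.norm(p-q)
print('cap',tri(zs([149,75])[None],z([98,127])[None]))
print('griptop',tri(zs([381,274])[None],z([665,188])[None]))
R=Rn.from_euler('xyz',robot.observe()['tool_rot']).as_matrix();print(R.round(3))
```

```text
[[0.59224784 0.41240232 0.01      ]
 [0.56813657 0.2772417  0.01      ]
 [0.45205674 0.29707384 0.01      ]
 [0.47280097 0.4323242  0.01      ]]
0.1370530092475 0.12109680323770275 0.1177618007248471
yaw -0.16438218113117978 -0.16721172001908458
org [0.51836496 0.33700316] plunger [0.52818353 0.39619434]
cap [[0.52616909 0.39649766 0.082     ]]
holder [[0.52445171 0.08939043 0.085     ]
 [0.53231218 0.00129347 0.085     ]
 [0.45621922 0.00291052 0.085     ]
 [0.44820811 0.08701237 0.085     ]] [0.49029781 0.0451517  0.085     ]
62 353 364 219 227
cap (array([0.52779982, 0.39647991, 0.07847052]), np.float64(0.0020044508760687293))
griptop (array([0.4887967 , 0.04428381, 0.13712096]), np.float64(0.0013398106568669624))
[[-0.001  0.328  0.945]
 [-0.001  0.945 -0.328]
 [-1.    -0.001 -0.   ]]
```

Call:
{"name": "move_arm", "arguments": {
  "increments": [
    [0, 0.01, 0.15, 0.17],
    [0, 0.02, 0.3, 0.34],
    [0, 0.03, 0.45, 0.51],
    [0, 0.04, 0.6, 0.68],
    [0, 0.045, 0.75, 0.85]
  ],
  "gripper": 1
}}

```text
time: 0.78
tool_pos: [0.463, 0.414, 0.2264]
tool_rot: [-1.862, 1.57, -3.092]
contact_force: [0.4, 1.2, 0.6]
opening: 0.0463
```

```bash
cat >> h.py <<'E'
def to(xyz,yawy=None,st=None):
    st=st or robot.observe()
    R=Rn.from_euler('xyz',st['tool_rot']).as_matrix()
    d=R.T@(np.array(xyz)-st['tool_pos'])/0.4
    hd=np.arctan2(R[1,1],R[0,1]); tw=0
    if yawy is not None: tw=-(((yawy-hd+np.pi)%(2*np.pi))-np.pi)/np.radians(60)
    print('pos',np.round(st['tool_pos'],4),'head',round(hd,4),'inc',d.round(4),'tw',round(tw,4),'F',np.round(st['contact_force'],2),'op',round(st['opening'],4),'t',st['time'])
E
python3 -c "
from h import *
to([.527,.3965,.110],-.165)"
```

```text
pos [0.463  0.414  0.2264] head 0.341 inc [0.291  0.1362 0.0947] tw 0.4832 F [0.41 1.22 0.58] op 0.0463 t 0.775
```

Call:
{"name": "move_arm", "arguments": {
  "increments": [
    [0, 0.136, 0.095, 0.16],
    [0.1, 0.136, 0.095, 0.32],
    [0.2, 0.136, 0.095, 0.483],
    [0.27, 0.136, 0.095, 0.483],
    [0.27, 0.136, 0.095, 0.483]
  ]
}}

```text
time: 1.4
tool_pos: [0.524, 0.3966, 0.1158]
tool_rot: [-0.887, 1.565, -2.617]
contact_force: [0.1, -0.1, 0.5]
opening: 0.0006
```

```bash
python3 -c "
from h import *
to([.527,.3965,.0805],-.165)
for n in ['top','scene']: cv2.imwrite(f'pics/{n}1.png',cv2.resize(robot.read_camera(n)[160:300,180:380][:,:,::-1],None,fx=4,fy=4))"
```

```text
pos [0.524  0.3966 0.1158] head -0.1589 inc [ 0.0883  0.008  -0.0013] tw 0.0059 F [ 0.13 -0.14  0.55] op 0.0006 t 1.4
```

View pics/scene1.png

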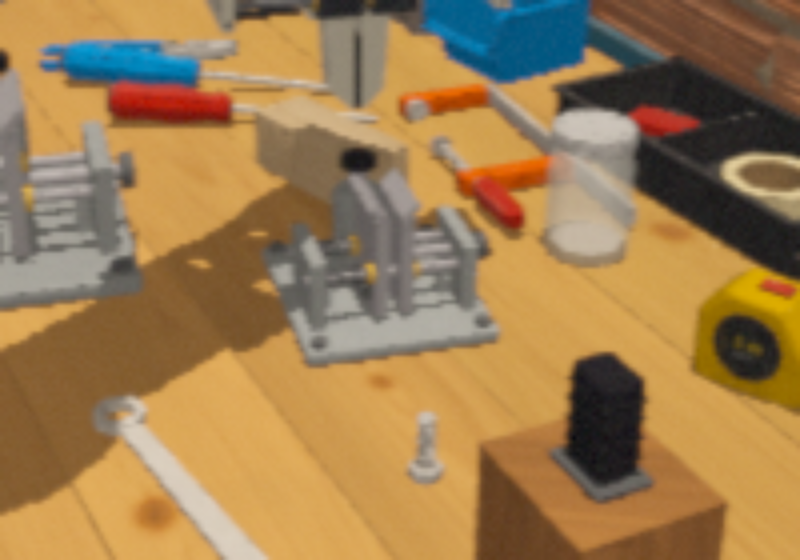

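Fingers (zoom column 357) hang right above the cap (357,160). Press down.

Call:
{"name": "move_arm", "arguments": {
  "increments": [
    [0.05, 0.003, 0, 0],
    [0.08, 0.003, 0, 0],
    [0.095, 0.003, 0, 0],
    [0.105, 0.003, 0, 0],
    [0.112, 0.003, 0, 0]
  ],
  "squeeze": 20
}}

```text
time: 2.12
tool_pos: [0.527, 0.3974, 0.0747]
tool_rot: [2.166, 1.57, 0.436]
contact_force: [-1.1, -1.5, 3.7]
opening: 0.0007
```

```bash
python3 -c "
from h import *
to([.527,.3965,.0695],-.165)"
```

```text
pos [0.527  0.3974 0.0747] head -0.1589 inc [0.0129 0.0005 0.0023] tw 0.0058 F [-1.12 -1.53  3.71] op 0.0007 t 2.125
```

Call:
{"name": "move_arm", "arguments": {
  "increments": [
    [0.006, 0, 0, 0],
    [0.01, 0, 0, 0],
    [0.013, 0, 0, 0],
    [0.013, 0, 0, 0],
    [0.013, 0, 0, 0]
  ]
}}

```text
time: 2.75
tool_pos: [0.5275, 0.3974, 0.0702]
tool_rot: [2.05, 1.568, 0.32]
contact_force: [-0.3, -3.7, 9.8]
opening: 0.0002
```

Call:
{"name": "move_arm", "arguments": {
  "increments": [
    [0.003, 0, 0, 0],
    [0.003, 0, 0, 0],
    [0.003, 0, 0, 0]
  ]
}}

```text
time: 3.12
tool_pos: [0.5281, 0.3974, 0.0701]
tool_rot: [2.019, 1.567, 0.29]
contact_force: [-1.1, -3.8, 14.0]
opening: 0.0006
```

```bash
python3 -c "
from h import *
to([.52,.30,.16],-.165)
cv2.imwrite('pics/scene2.png',cv2.resize(robot.read_camera('scene')[180:260,230:330][:,:,::-1],None,fx=6,fy=6))"
```

```text
pos [0.5281 0.3974 0.0701] head -0.159 inc [-0.2252  0.0195  0.2431] tw 0.0058 F [-1.05 -3.78 13.98] op 0.0006 t 3.125
```

View pics/scene2.png

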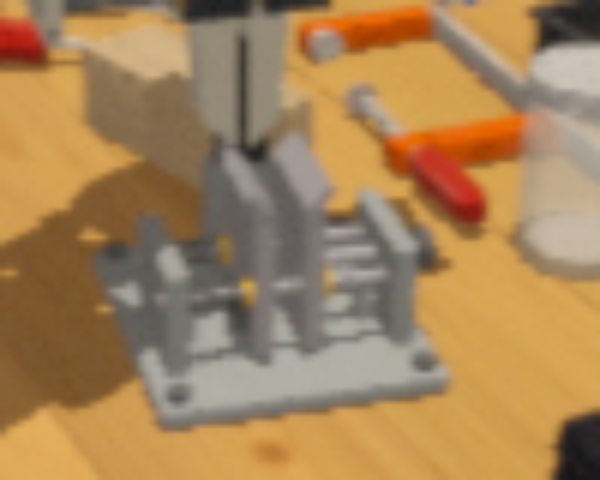

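The plunger is on its stop: force rises to 14 N with no further travel. Release straight up, then move to view the gap.

Call:
{"name": "move_arm", "arguments": {
  "increments": [
    [-0.05, 0, 0, 0],
    [-0.12, 0, 0, 0],
    [-0.13, 0, 0.12, 0.006],
    [-0.13, -0.01, 0.24, 0.006],
    [-0.13, -0.01, 0.362, 0.006]
  ],
  "gripper": 0
}}

```text
time: 3.8
tool_pos: [0.499, 0.2539, 0.1192]
tool_rot: [-2.538, 1.571, 2.01]
contact_force: [-0.4, 0.2, -0.2]
opening: 0.0459
```

Call:
{"name": "move_arm", "arguments": {
  "increments": [
    [0, 0, 0, 0],
    [0, 0, 0, 0]
  ]
}}

```text
time: 4.05
tool_pos: [0.5002, 0.2555, 0.1196]
tool_rot: [2.692, 1.57, 0.955]
contact_force: [-0.6, -0.2, 1.2]
opening: 0.0664
```

```bash
python3 -c "
from h import *
to([.489,.0445,.19])
st=robot.observe();print(st)
im=robot.read_camera('wrist');np.save('pics/w3.npy',im);import pickle;pickle.dump(st,open('pics/w3.pkl','wb'))
cv2.imwrite('pics/w3.png',im[:,:,::-1])
cv2.imwrite('pics/w3z.png',cv2.resize(im[20:240,150:430][:,:,::-1],None,fx=2.7,fy=2.7,interpolation=cv2.INTER_CUBIC))
print(proj('wrist',[[.5184,.337,.078],[.527,.3965,.082]],st))"
```

```text
pos [0.5002 0.2555 0.1196] head -0.1658 inc [-0.1766  0.0596  0.5248] tw 0 F [-0.58 -0.2   1.17] op 0.0664 t 4.05
{'time': 4.05, 'qpos': array([3.35562347e-01, 5.12076840e-01, 1.57078628e+00, 6.65927872e-04,
       1.05791615e+00, 5.00987466e-01]), 'qvel': array([ 0.01730984,  0.00959912, -0.01403151,  0.00036021,  0.00296926,
       -0.00170385]), 'joint_efforts': array([-8.37074183e-01, -4.91343963e+01, -2.11129045e+01,  1.90242991e-02,
        3.08679789e-02, -1.54565874e-02]), 'tool_pos': array([0.50016377, 0.25554134, 0.11955624]), 'tool_rot': array([2.69170294, 1.56979711, 0.95515497]), 'contact_force': array([-0.58169497, -0.20050721,  1.16876771]), 'torque': array([-0.09130993,  0.04088867,  0.02989126]), 'opening': 0.06638788976749325}
[[291.9052033  105.43260798]
 [290.1876433   -9.73542786]]
```

View pics/w3.png

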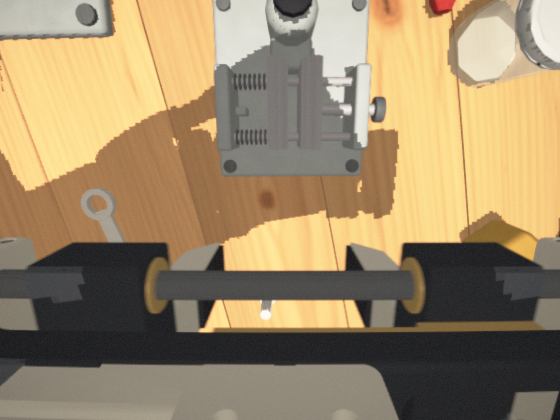

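View pics/w3z.png

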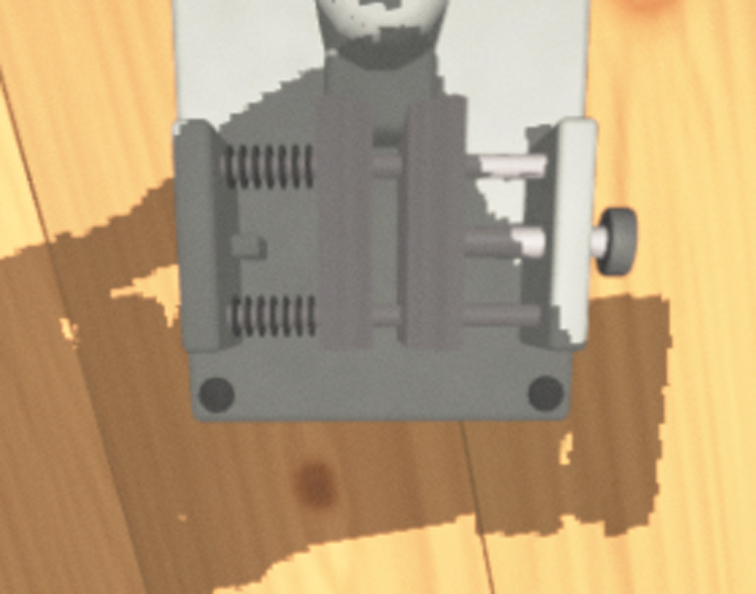

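The wrist view shows the small brake with the plates' gap near zoom columns 372–402 (image column ≈293, rows 55–149). I'll take edge profiles to refine it.

Run:
```python
from h import *
import pickle
im=np.load('pics/w3.npy').astype(float).mean(2);st=pickle.load(open('pics/w3.pkl','rb'))
for r0,r1 in [(64,76),(88,98),(98,106),(110,130),(138,146)]:
    print(r0,r1,' '.join(f'{c}:{v:.0f}' for c,v in zip(range(262,330),im[r0:r1,262:330].mean(0))))
print('cols mid: rows',' '.join(f'{c}:{v:.0f}' for c,v in zip(range(48,62),im[48:62,270:284].mean(1))),' '.join(f'{c}:{v:.0f}' for c,v in zip(range(140,160),im[140:160,270:284].mean(1))))
```

```text
64 76 262:122 263:115 264:113 265:118 266:121 267:119 268:119 269:119 270:119 271:118 272:119 273:118 274:118 275:117 276:116 277:118 278:119 279:120 280:119 281:117 282:118 283:117 284:116 285:117 286:118 287:117 288:107 289:104 290:104 291:104 292:104 293:104 294:105 295:105 296:105 297:104 298:104 299:103 300:103 301:112 302:118 303:118 304:117 305:116 306:117 307:119 308:120 309:119 310:117 311:117 312:117 313:116 314:117 315:117 316:118 317:118 318:119 319:120 320:120 321:125 322:161 323:208 324:225 325:226 326:226 327:227 328:227 329:227
88 98 262:125 263:120 264:114 265:119 266:123 267:122 268:120 269:120 270:120 271:120 272:121 273:120 274:119 275:118 276:117 277:118 278:120 279:121 280:120 281:118 282:116 283:116 284:117 285:118 286:119 287:121 288:123 289:125 290:125 291:124 292:125 293:125 294:126 295:125 296:122 297:107 298:102 299:101 300:104 301:115 302:120 303:118 304:117 305:118 306:118 307:120 308:121 309:119 310:118 311:117 312:116 313:117 314:117 315:118 316:120 317:120 318:121 319:121 320:121 321:121 322:122 323:123 324:123 325:125 326:134 327:152 328:163 329:179

[... 1225 characters left out ...]
120 277:121 278:122 279:122 280:122 281:122 282:119 283:119 284:118 285:118 286:119 287:121 288:122 289:124 290:122 291:124 292:124 293:124 294:123 295:123 296:120 297:108 298:105 299:103 300:109 301:120 302:121 303:120 304:119 305:120 306:122 307:122 308:122 309:121 310:120 311:119 312:117 313:118 314:118 315:120 316:122 317:122 318:122 319:122 320:124 321:123 322:123 323:124 324:124 325:124 326:124 327:124 328:124 329:124
cols mid: rows 48:115 49:115 50:116 51:115 52:115 53:115 54:115 55:117 56:117 57:118 58:118 59:118 60:117 61:118 140:121 141:121 142:121 143:121 144:121 145:121 146:121 147:120 148:122 149:123 150:127 151:128 152:128 153:128 154:128 155:127 156:126 157:126 158:126 159:127
```

Run:
```python
from h import *
import pickle
st=pickle.load(open('pics/w3.pkl','rb'))
p=onz('wrist',[[287.5,70],[300.7,70],[287.5,142],[300.6,142],[287.5,103],[300.7,103]],.078,st);print(p.round(4))
print('gap',[np.linalg.norm(p[i]-p[i+1]) for i in (0,2,4)])
d=p[0]+p[1]-p[2]-p[3];print('gap yaw',np.arctan2(-d[0],d[1]))
m=(p[4]+p[5])/2
# plate ends rows 148.5 (near lip), 55 far, lip top .087
q=onz('wrist',[[277,148.5],[277,55]],.087,st);print(q,np.linalg.norm(q[0]-q[1]))
b=onz('wrist',[[221.5,175.5],[360.5,175.5]],.01,st);print(b,np.linalg.norm(b[0]-b[1]))
Yv=np.array([np.sin(.166),np.cos(.166)]);X=np.array([Yv[1],-Yv[0]])
print('mid',m,'plates mid y along Y',q.mean(0)[:2]@Yv,'X coord',m[:2]@X,'base: y front',b.mean(0)[:2]@Yv+.052,'x',b.mean(0)[:2]@X)
yy=b.mean(0)[:2]@Yv+.052;xx=m[:2]@X
print('origin',X*xx+Yv*yy, 'alt',X*xx+Yv*(q.mean(0)[:2]@Yv))
```

```text
[[0.519  0.3571 0.078 ]
 [0.5267 0.3558 0.078 ]
 [0.5123 0.3162 0.078 ]
 [0.5203 0.3149 0.078 ]
 [0.516  0.3388 0.078 ]
 [0.5238 0.3375 0.078 ]]
gap [np.float64(0.007751214548939211), np.float64(0.008088828336308985), np.float64(0.007926503798743073)]
gap yaw -0.15962535803729383
[[0.50548117 0.31377453 0.087     ]
 [0.51419362 0.36412067 0.087     ]] 0.0510944310958751
[[0.45283601 0.2961049  0.01      ]
 [0.5693599  0.27659011 0.01      ]] 0.11814670449069248
mid [0.51992313 0.33816017 0.078     ] plates mid y along Y 0.41853314344064163 X coord 0.4568989238059342 base: y front 0.41886440706262523 x 0.4567565252782961
origin [0.51983081 0.33760916] alt [0.51977607 0.33728245]
```

Gap ≈7.9 mm, centred at (0.5198, 0.3375), yaw ≈ −0.163. Both measurements agree to under 1 mm. Next, look at the gauge.

Call:
{"name": "move_arm", "arguments": {
  "increments": [
    [-0.1, 0.02, 0.1, -0.05],
    [-0.2, 0.04, 0.25, -0.1],
    [-0.226, 0.06, 0.4, -0.15],
    [-0.226, 0.08, 0.55, -0.2],
    [-0.226, 0.09, 0.69, -0.2]
  ],
  "gripper": 0
}}

```text
time: 4.72
tool_pos: [0.4907, -0.024, 0.2103]
tool_rot: [1.523, 1.569, -0.0]
contact_force: [1.1, -1.1, -0.6]
opening: 0.0919
```

Call:
{"name": "move_arm", "arguments": {
  "increments": [
    [0, 0.005, 0.05, 0],
    [0, 0.005, 0.05, 0],
    [0, 0.005, 0.05, 0]
  ]
}}

```text
time: 5.1
tool_pos: [0.493, -0.0417, 0.2097]
tool_rot: [-2.938, 1.57, 1.82]
contact_force: [0.1, 0.6, 0.2]
opening: 0.0917
```

```bash
python3 -c "
from h import *
to([.489,.0445,.19],0)
st=robot.observe()
im=robot.read_camera('wrist');np.save('pics/w4.npy',im);import pickle;pickle.dump(st,open('pics/w4.pkl','wb'))
cv2.imwrite('pics/w4.png',im[:,:,::-1])
cv2.imwrite('pics/w4z.png',cv2.resize(im[0:240,180:400][:,:,::-1],None,fx=2.5,fy=2.5,interpolation=cv2.INTER_CUBIC))
print(proj('wrist',[[.489,.0445,.139],[.489,.0445,.089]],st))"
```

```text
pos [ 0.493  -0.0417  0.2097] head 0.0456 inc [ 4.950e-02 -2.000e-04 -2.157e-01] tw 0.0436 F [0.08 0.57 0.17] op 0.0917 t 5.1
[[284.17138266 104.46426185]
 [284.20953776 109.59940182]]
```

View pics/w4z.png

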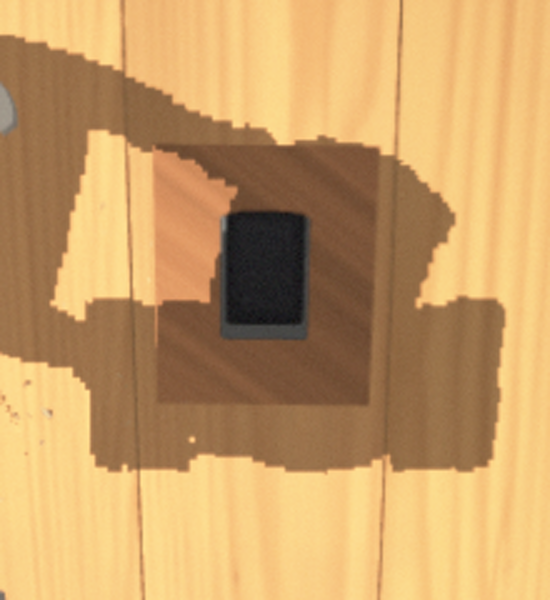

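The grip shows as an upright black rectangle, zoom (225–305, 212–325), well aligned with the tool.

Run:
```python
from h import *
import pickle
st=pickle.load(open('pics/w4.pkl','rb'));im=np.load('pics/w4.npy')
m=(im.max(2)<55).astype(np.uint8);m[200:]=0
n,l,s,c=cv2.connectedComponentsWithStats(m);i=1+np.argmax([s[k,4] if 60<c[k][1]<150 and 240<c[k][0]<330 else 0 for k in range(1,n)]);print(s[i],c[i])
r=cv2.minAreaRect(np.argwhere(l==i)[:,::-1].astype(np.float32));print(r)
b=cv2.boxPoints(r);print(b);w=onz('wrist',b,.139,st);print(w.round(4),w.mean(0),np.linalg.norm(w[0]-w[1]),np.linalg.norm(w[1]-w[2]))
e=w[1]-w[0];print(np.arctan2(e[1],e[0]))
e=w[2]-w[1];print(np.arctan2(e[1],e[0]))
t=w.mean(0);to([t[0],t[1],.16]);
```

```text
[ 270   85   32   45 1419] [285.53558844 107.15574348]
((285.5, 107.0), (44.0, 31.0), 90.0)
[[270.  85.]
 [301.  85.]
 [301. 129.]
 [270. 129.]]
[[0.4788 0.0567 0.139 ]
 [0.4999 0.0576 0.139 ]
 [0.5015 0.0287 0.139 ]
 [0.4798 0.0277 0.139 ]] [0.49000111 0.04266641 0.139     ] 0.021069551412498742 0.029022606616827835
0.04543668661173736
-1.5132227353535344
pos [ 0.4929 -0.0416  0.2098] head 0.0462 inc [ 0.1245  0.0024 -0.2106] tw 0 F [-0.31  0.02  0.02] op 0.0919 t 5.15
```

Call:
{"name": "move_arm", "arguments": {
  "increments": [
    [0, 0.001, -0.1, 0],
    [0, 0.002, -0.213, 0],
    [0.06, 0.002, -0.213, 0],
    [0.15, 0.002, -0.213, 0],
    [0.22, 0.002, -0.213, 0]
  ],
  "gripper": 0
}}

```text
time: 5.78
tool_pos: [0.4893, 0.0439, 0.1208]
tool_rot: [-2.179, 1.57, 2.581]
contact_force: [0.3, -0.0, -0.3]
opening: 0.0918
```

```bash
python3 -c "
from h import *
to([.490,.0435,.097],.046)"
```

```text
pos [0.4893 0.0439 0.1208] head 0.0471 inc [0.0595 0.0017 0.0011] tw 0.001 F [ 0.32 -0.   -0.34] op 0.0918 t 5.775
```

Call:
{"name": "move_arm", "arguments": {
  "increments": [
    [0.03, 0.001, 0, 0],
    [0.058, 0.001, 0, 0],
    [0.058, 0.001, 0, 0]
  ]
}}

```text
time: 6.15
tool_pos: [0.4902, 0.0424, 0.0986]
tool_rot: [-2.066, 1.57, 2.691]
contact_force: [-0.4, -0.3, 0.2]
opening: 0.0917
```

Call:
{"name": "move_arm", "arguments": {
  "increments": [
    [0, 0, 0, 0],
    [0, 0, 0, 0],
    [0, 0, 0, 0],
    [0, 0, 0, 0],
    [0, 0, 0, 0]
  ],
  "gripper": 1,
  "squeeze": 30
}}

```text
time: 6.78
tool_pos: [0.4902, 0.0421, 0.0988]
tool_rot: [2.022, 1.571, 0.495]
contact_force: [0.8, -0.1, -0.6]
opening: 0.0465
```

Call:
{"name": "move_arm", "arguments": {
  "increments": [
    [0, 0, 0, 0],
    [0, 0, 0, 0],
    [0, 0, 0, 0]
  ]
}}

```text
time: 7.15
tool_pos: [0.4902, 0.0421, 0.0987]
tool_rot: [-3.106, 1.571, 1.65]
contact_force: [0.5, 0.3, -0.2]
opening: 0.0218
```

```bash
python3 -c "
from h import *
to([.490,.0435,.097],.046)"
```

```text
pos [0.4902 0.0421 0.0987] head 0.0442 inc [ 0.0043 -0.0002 -0.0034] tw -0.0017 F [ 0.53  0.29 -0.18] op 0.0218 t 7.15
```

Call:
{"name": "move_arm", "arguments": {
  "increments": [
    [-0.02, 0, 0, 0],
    [-0.1, 0, 0, 0],
    [-0.2, 0, 0, 0],
    [-0.3, 0, 0, 0],
    [-0.3, 0, 0, 0]
  ]
}}

```text
time: 7.78
tool_pos: [0.4918, 0.042, 0.2221]
tool_rot: [1.467, 1.564, -0.059]
contact_force: [0.1, 0.0, -1.7]
opening: 0.0219
```

```bash
python3 -c "
from h import *
to([.5198,.3375,.215],-.163)
im=robot.read_camera('scene')
cv2.imwrite('pics/s5.png',cv2.resize(im[140:340,220:420][:,:,::-1],None,fx=3,fy=3))"
```

```text
pos [0.4918 0.042  0.2221] head 0.0444 inc [ 0.0178  0.1026 -0.7348] tw 0.198 F [ 0.09  0.02 -1.68] op 0.0219 t 7.775
```

View pics/s5.png

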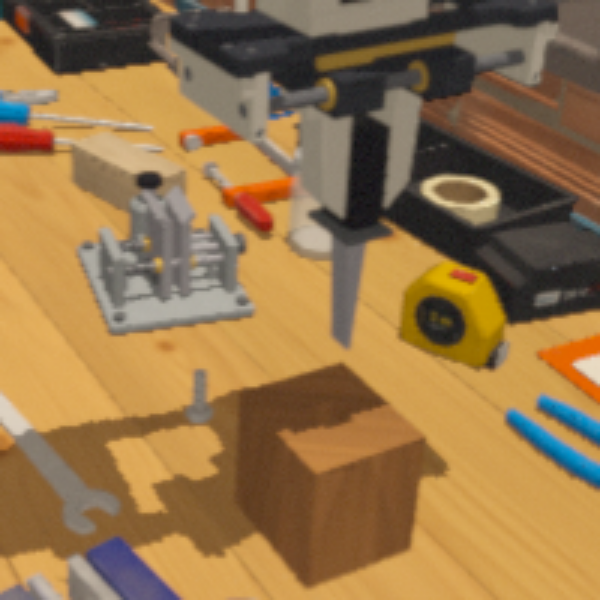

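The gauge is held upright and clear of the holder. Carry it over to the gap.

Call:
{"name": "move_arm", "arguments": {
  "increments": [
    [0, 0.02, -0.15, 0.05],
    [0, 0.04, -0.3, 0.1],
    [0, 0.06, -0.45, 0.15],
    [0, 0.08, -0.6, 0.198],
    [0, 0.1, -0.72, 0.198]
  ]
}}

```text
time: 8.45
tool_pos: [0.5163, 0.3336, 0.2167]
tool_rot: [-1.0, 1.568, -2.733]
contact_force: [-0.1, 0.1, -0.5]
opening: 0.022
```

Call:
{"name": "move_arm", "arguments": {
  "increments": [
    [0, 0, -0.01, 0],
    [0, 0, -0.01, 0],
    [0, 0, -0.01, 0],
    [0, 0, -0.01, 0]
  ]
}}

```text
time: 8.95
tool_pos: [0.5182, 0.3343, 0.2188]
tool_rot: [-0.341, 1.571, -2.077]
contact_force: [0.0, 0.4, -1.1]
opening: 0.0218
```

```bash
python3 -c "
from h import *
to([.5198,.3375,.187],-.163)
im=robot.read_camera('scene')
cv2.imwrite('pics/s6.png',cv2.resize(im[120:280,190:350][:,:,::-1],None,fx=3.7,fy=3.7))"
```

```text
pos [0.5182 0.3343 0.2188] head -0.1647 inc [ 0.0796  0.0025 -0.0084] tw -0.0017 F [ 0.01  0.45 -1.1 ] op 0.0218 t 8.95
```

View pics/s6.png

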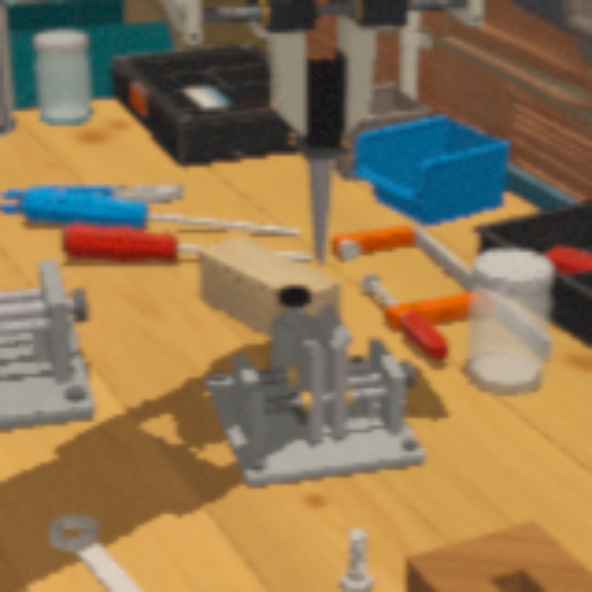

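Tip at zoom (320,263) hangs over the gap (~325,340). Lower it part-way, then slowly.

Call:
{"name": "move_arm", "arguments": {
  "increments": [
    [0.04, 0.0025, -0.008, 0],
    [0.08, 0.0025, -0.008, 0],
    [0.12, 0.0025, -0.008, 0],
    [0.15, 0.0025, -0.008, 0],
    [0.16, 0.0025, -0.008, 0]
  ]
}}

```text
time: 9.62
tool_pos: [0.5191, 0.3384, 0.1534]
tool_rot: [-0.974, 1.569, -2.708]
contact_force: [0.0, -0.0, -0.5]
opening: 0.0216
```

```bash
python3 -c "
from h import *
to([.5198,.3375,.133],-.163)
im=robot.read_camera('scene')
cv2.imwrite('pics/s7.png',cv2.resize(im[140:260,220:340][:,:,::-1],None,fx=4.9,fy=4.9))"
```

```text
pos [0.5191 0.3384 0.1534] head -0.163 inc [0.051  0.0021 0.0018] tw -0.0 F [ 0.02 -0.   -0.5 ] op 0.0216 t 9.625
```

View pics/s7.png

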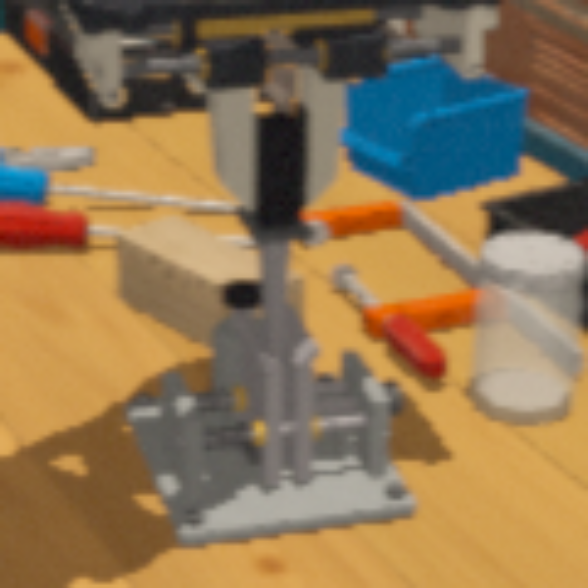

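The blade is in the gap with no side force. Continue slowly, watching force.

Call:
{"name": "move_arm", "arguments": {
  "increments": [
    [0.015, 0.001, 0, 0],
    [0.025, 0.002, 0, 0],
    [0.035, 0.002, 0, 0],
    [0.04, 0.002, 0, 0],
    [0.04, 0.002, 0, 0]
  ]
}}

```text
time: 10.3
tool_pos: [0.5203, 0.3384, 0.1386]
tool_rot: [-1.207, 1.571, -2.941]
contact_force: [0.8, 0.7, -0.8]
opening: 0.022
```

```bash
python3 -c "
from h import *
to([.5198,.3375,.131],-.163)"
```

```text
pos [0.5203 0.3384 0.1386] head -0.1632 inc [ 0.019  -0.0008  0.0024] tw -0.0002 F [ 0.77  0.67 -0.78] op 0.022 t 10.3
```

Call:
{"name": "move_arm", "arguments": {
  "increments": [
    [0.005, 0, 0, 0],
    [0.01, 0, 0, 0],
    [0.01, 0, 0, 0]
  ]
}}

```text
time: 10.68
tool_pos: [0.5203, 0.3384, 0.1346]
tool_rot: [-1.188, 1.571, -2.922]
contact_force: [0.0, -0.8, -1.5]
opening: 0.0222
```

Call:
{"name": "move_arm", "arguments": {
  "increments": [
    [0.005, 0, 0, 0],
    [0.01, 0, 0, 0],
    [0.01, 0, 0, 0]
  ]
}}

```text
time: 11.05
tool_pos: [0.5203, 0.3384, 0.1305]
tool_rot: [-1.993, 1.571, 2.556]
contact_force: [-0.8, 0.6, -2.8]
opening: 0.0222
```

Call:
{"name": "move_arm", "arguments": {
  "increments": [
    [0.004, 0, 0, 0],
    [0.008, 0, 0, 0],
    [0.008, 0, 0, 0]
  ]
}}

```text
time: 11.42
tool_pos: [0.521, 0.3386, 0.1285]
tool_rot: [2.142, 1.569, 0.408]
contact_force: [-0.5, 0.1, 5.0]
opening: 0.0219
```

```bash
python3 -c "
from h import *
for i in range(3):
  to([.5198,.3375,.131],-.163)
  im=robot.read_camera('scene')
cv2.imwrite('pics/s8.png',cv2.resize(im[140:260,220:340][:,:,::-1],None,fx=4.9,fy=4.9,interpolation=cv2.INTER_CUBIC))"
```

```text
pos [0.521  0.3386 0.1285] head -0.1631 inc [-0.0063 -0.0025  0.0032] tw -0.0001 F [-0.49  0.15  4.96] op 0.0219 t 11.425
pos [0.521  0.3386 0.1284] head -0.1631 inc [-0.0064 -0.0024  0.0032] tw -0.0001 F [-0.04  0.83  5.01] op 0.0218 t 11.475
pos [0.521  0.3386 0.1285] head -0.1631 inc [-0.0064 -0.0024  0.0032] tw -0.0001 F [ 1.07 -0.51  5.43] op 0.0219 t 11.525
```

View pics/s8.png

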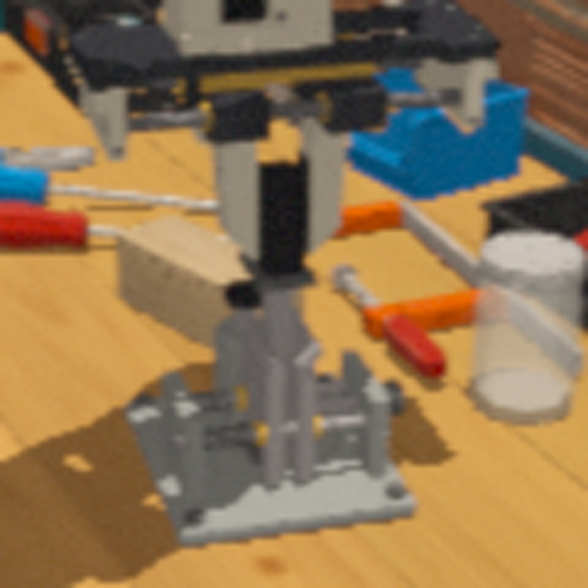

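Contact: vertical force rose by about 6 N at tip ≈40 mm, close to the predicted 42 mm. Go a bit deeper for a firm seat (about 0.5 mm spread).

Call:
{"name": "move_arm", "arguments": {
  "increments": [
    [0.003, 0, 0, 0],
    [0.006, 0, 0, 0],
    [0.006, 0, 0, 0],
    [0.006, 0, 0, 0]
  ]
}}

```text
time: 12.08
tool_pos: [0.5211, 0.3388, 0.1262]
tool_rot: [2.219, 1.568, 0.485]
contact_force: [-0.2, 0.4, 6.8]
opening: 0.0218
```

```bash
python3 -c "
from h import *
for i in range(4):
  to([.5198,.3375,.131],-.163)
  im=robot.read_camera('scene')
"
```

```text
pos [0.5211 0.3388 0.1262] head -0.1631 inc [-0.0119 -0.0026  0.0037] tw -0.0001 F [-0.16  0.38  6.75] op 0.0218 t 12.075
pos [0.5211 0.3388 0.1262] head -0.1631 inc [-0.0119 -0.0026  0.0036] tw -0.0001 F [0.21 0.13 5.67] op 0.0218 t 12.125
pos [0.5211 0.3388 0.1262] head -0.1631 inc [-0.0119 -0.0026  0.0037] tw -0.0001 F [-0.65 -0.    6.55] op 0.0219 t 12.175
pos [0.5211 0.3388 0.1262] head -0.1631 inc [-0.0119 -0.0025  0.0036] tw -0.0001 F [0.65 0.17 6.6 ] op 0.0221 t 12.225
```

```bash
python3 -c "
from h import *
im=robot.read_camera('scene')
cv2.imwrite('pics/s9.png',cv2.resize(im[150:250,225:325][:,:,::-1],None,fx=5.9,fy=5.9,interpolation=cv2.INTER_CUBIC))
st=robot.observe();t=st['tool_pos']
w=lambda z:(proj('scene',[[.5211,.3388,z]])-[225,150])*5.9
print('tcp',w(t[2]),'collar bot',w(t[2]-.0137),'collar top',w(t[2]-.0097),'griptop',w(t[2]+.0403))"
```

```text
tcp [[301.92946976 243.62123211]] collar bot [[301.5969624  274.83881208]] collar top [[301.69358787 265.76625027]] griptop [[302.93378684 149.38016614]]
```

View pics/s9.png

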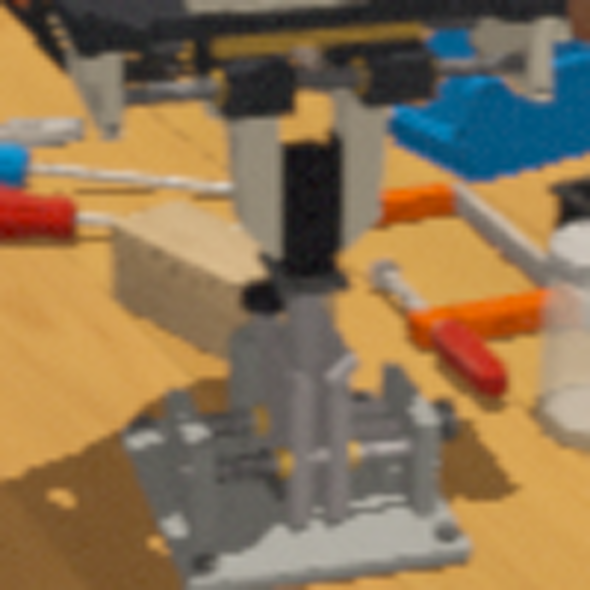

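The collar is where it should be relative to the fingers (zoom row ≈270, predicted 266–275), so it has not slipped. The gauge is upright and seated between the plates, so I'm handing in.

```bash
python3 -c "
from h import *
print(robot.hand_in()); to([.52,.33,.13])"
```

```text
the job is handed in; nothing more can be done
None
the job is handed in; nothing more can be done
```

I've handed the job in with the gauge still held in the gap; no verdict was reported. It took about 12 s of the 67 s allowed.

- **Plunger:** I pushed it down to its stop. The fingertips stopped at z = 0.070 m and the force rose to 14 N with no further travel. I then released it fully. That it came right back up I judged only from the measured gap, without checking the plunger's height.
- **Gap:** the wrist camera gave about 7.9 mm, which put first contact at a tip height of about 42 mm.
- **Gauge:** I lifted it clear of the holder, turned it to match the plates and lowered it slowly. The drag began with the tip at about 40 mm.
- **Last checks:**
  - The tip is at about 37.5 mm, roughly 40 mm below the throat.
  - The upward push is steady at about 7.5–8 N, counting the gauge's weight, with side force under 1 N.
  - I estimate the spread at about 0.5 mm from the depth past contact. I could not read the plate forces or the sprung plate's position directly.
  - The finger opening is 21.9 mm on the 22 mm grip, and the last picture shows no slip or tilt.
  - The tool's heading of −0.163 rad matches the brake's to within 0.01 rad.
- **Bystanders:** I touched none of them on purpose, but did no separate check that they had not moved.

No check failed or clearly disagreed; the 2 mm between predicted and observed contact is within the calibration.

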